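# Open the key-locked filter hatch of the bench fume filter

### The job

Open the hatch of the small fume filter on the bench so that its filter can be changed: hold the grey release tab down while sliding the black key cover sideways all the way off the key, then turn the winged key a full quarter turn clockwise, and swing the hatch up until it stands open by itself at 45 degrees or more. Leave the cover slid away and the key turned, and leave the other things on the bench where they are.

Things in the scene. Friction and masses are not known exactly. Their poses are not given: they have to be found in the camera images.
- unit: The fume filter, fixed to the bench: a grey open box (175 x 190 x 60 mm) held on a dark stand (base plate 210 x 236 x 14 mm), its top sloping at 24 degrees (0.42 rad) so that it faces the robot. Origin under the centre of the base plate on the bench; z up, x from the low front edge of the slope towards the high back edge, y along the hinge. Turned differently about z each time. The sloping top is closed by the hatch.
- panel_hinge (a point): Middle of the hatch's hinge line, at the high back edge of the slope, 152 mm above the bench. The point turns with the hatch: x lies in the hatch plane and points from the front lip to the hinge (up the slope when shut), y along the hinge (same as the unit's y), z out of the hatch's outer face. The hatch is an aluminium plate 182 (x) x 200 (y) x 6 mm thick, its underside at z = 0 and outer face at z = 6 mm of this frame.
- panel_lip (a point): Middle of the hatch's free front edge, 182 mm down from the hinge, at half the plate's thickness; the edge sticks out 12 mm beyond the box. Axes as panel_hinge.
- panel (a joint): Opening angle of the hatch: 0 shut, stop at 1.4 rad. It turns about the +y axis of panel_hinge, the front lip rising. The hinge is stiff (0.7 N m) and the hatch stays where it is left. The closed key's cam locks it shut; the cam is clear from about 1.1 rad of key turn. The turned key can serve as its handle.
- cover_hood (a point): Top centre of the black hood (48 x 40 mm, top 32 mm above the hatch's outer face) which hides the key at the start; open underneath and on its -y side. Axes as panel_hinge. The cover is one black part: the hood and, towards the hinge, a 4 mm foot plate that carries the tab and the push rib. It slides on rails along +y.
- cover_rib (a point): Middle of the top edge of the cover's push rib, on the rib's face that looks to -y towards the tab. The rib is 40 mm long (x), 5 mm thick, and its top is 25 mm above the hatch's outer face; it stands on the +y side of the tab, for a finger pressing the tab to push against. Axes as panel_hinge.
- tab_top (a point): Centre of the top of the release tab, a grey ribbed block 32 (x) x 34 (y) mm whose top is 17.5 mm above the hatch's outer face and 12.5 mm above the cover's foot plate; its +y edge is 3.5 mm from the push rib (17 + 3.5 mm from this point to the rib). Axes as panel_hinge; the tab is pressed along -z. 72 mm up the slope from the key axis when the cover is closed.
- tab (a joint): How far the release tab is pressed: 0 up, 0.007 m at its stop. Spring 4 N at first, 7 N at the stop, returns by itself. From 0.0055 m pressed it frees the cover; it must be held down over the first 25 mm of the cover's travel, and may stay held to the end.
- cover (a joint): How far the cover has slid along +y: 0 closed over the key, 0.080 m at its end stop. Sliding friction 2 N; it stays where it is left. Without the tab pressed it is caught after about 1 mm.
- key_grip (a point): On the axis of the steel winged key, 18 mm above the hatch's outer face. The wing is 36 mm long, 8 mm thick, from 3 to 26 mm above the face. The point turns with the key: x along the wing (in line with panel_hinge x when locked), z out of the hatch. Key axis: 140 mm down the slope from the hinge and 45 mm to the -y side of its middle.
- key (a joint): Turn of the key, clockwise seen from outside the hatch: 0 to 0.2 rad at the start (locked, wing pointing up the slope), stop at 1.571 rad (open, wing along the hinge). Friction 0.06 N m; stays where it is left.
- driver: Bystander: black-handled screwdriver lying flat, 170 long (mm). To be left in place.
- tape: Bystander: roll of tan tape lying flat, 84 across, 18 high (mm). To be left in place.
- phone: Bystander: dark phone-sized slab lying flat, 75 x 150 x 9 (mm). To be left in place.
- dropper: Bystander: small dropper bottle standing, 34 across, 75 high (mm). To be left in place.
- flux: Bystander: low white jar standing, 52 across, 40 high (mm). To be left in place.
- screwtray: Bystander: open aluminium screw tray, 90 x 130 x 22 (mm). To be left in place.

How it is judged:
By the outcome, as a careful person would: the job done as asked, in the order asked, and still so for the second after the job is handed in, with the robot touching nothing.
It also fails if it takes over 51 s, if anything falls off the work surface, if the arm or the gripper's body presses on something with over 40 N, if the wrist force passes 120 N, or if a joint passes its speed limit or range.

### The arm

A 6-joint arm with a two-finger parallel gripper is mounted at the origin on the work surface. World frame = base frame: x ahead of the robot, y to its left, z up, the work surface at z = 0. Lengths are in m, angles in degrees, forces in N, time in s.
With the tool pointing down it reaches from about 0.35 to 0.8 m from the base axis. Payload 7.3 kg.
Tool frame: the origin (TCP) lies between the finger pads; the fingertips stand 17 mm ahead of it and the grasp point (between the pads) lies 2 mm behind it; z points along the fingers, y is the direction in which the jaws open and shut (so a half turn about z gives the same grasp; the last joint's range is limited). The gripper opens to 85 mm and grips with 20 to 120 N. Pads are 22 mm wide; open, the fingers measure 114 mm over their backs; the gripper's body (76 mm by 85 mm) begins 54 mm behind the grasp point. The pads swing forward as they close: fully open they stand 13 mm farther back than shut.
Start: joints at [62.109, 19.595, 87.324, -0, 73.075, -8.365], TCP at [0.175, 0.495, 0.248] pointing down, gripper open.
Joint ranges: [-145.02, 145.02], [-44.19, 115.74], [2.07, 154.8], [-57.11, 237.11], [16.16, 152.29], [-177.93, 177.93]. Speed limits (degrees/s): [147.25, 147.25, 180, 180, 180, 180].

### API

Orientations are given as [roll, pitch, yaw] about the fixed x, y, z axes, in that order (R = Rz(yaw) Ry(pitch) Rx(roll)).
In Python, from bench import readout, get_image, get_calibration, r gives the robot as it stands.
- The arm moves only by the shell command python3 -m crank 'ROWS' [FORCE]. ROWS is JSON, one flat list of numbers, 7 for each row, row after row: the closure, from 0 (fully open) to 1 (shut), then the shift along the tool's x, y, z in mm, then the turn, a rotation vector about the tool's x, y, z in rad. In form: [jaw, x, y, z, rx, ry, rz, jaw, x, y, z, rx, ry, rz, ...]. A call has 1 to 10 rows; each row is the pose to reach, as a shift and turn from the pose commanded when the call began, along the tool's axes at that moment; what a row does not reach only later rows make up. A row lasts 1/8 s, in which the tool goes at most 62.5 mm and 10.7 degrees, less where a joint would pass 70% of its speed; a pose out of reach is approached as far as the arm can. A call with a gripper value outside its range is refused whole. The fingers move at their own pace and stop on an object; FORCE is the grip in N (left out, the last holds). Time passes only in rows, so rows that repeat a pose let the fingers close. It gives the time, the measured TCP pose, the force and the opening at its end, in the units of the state.
- readout.sense(): the state, without advancing time (a new reading comes with each control period).
- get_image(name): name is "scene" or "side" or "wrist"; returns (picture, depth): 400x640x3 uint8, blue, green, red; 400x640 float32, m along the optical axis (not along the pixel's ray), 0 where there is no reading.
- get_calibration(name): a dict with "camera_matrix" (3x3 intrinsics, pixels), "rvec" (rotation vector, rad) and "tvec" (3), from world to camera coordinates, as OpenCV has them. Camera axes: x right, y down, z forward; pixel columns grow to the right and rows downward; lengths in m; the calibration is good to about 2 mm. A picture is of the moment at which its call begins: read the wrist's pose just before it. get_calibration takes no time and is no camera call; for the wrist camera it gives the pose at the moment of the call.
- r.close_job(): hands the job in, once; it reports no verdict.
The state is a dict: "clock": time; "joint_positions": joint angles; "joint_vel": joint speeds; "joint_torque": joint torques, N m; "tcp_pos": TCP position; "eef_rot": TCP orientation; "force": force on the tool from outside, world axes, zero at the start; "ft_torque": the same for the moment, N m; "gripper_width": opening from 0.0 (shut) to 1.0 (fully open).
Only numpy, scipy, OpenCV 4.12 (cv2) and the standard library are available. Lean on these libraries where they do the work, as an engineer would, in place of code of your own. Each camera call takes 0.05 s, during which the arm holds its last target. There are 200 camera calls.

## Working session

There is one attempt and no reset: what is moved stays moved. The work goes in short steps, Python scripts to look and compute and a shell command to move; the robot and the scene stay as the last step left them, time stands still between calls to the robot, and variables do not carry over. Pictures are saved under pics/ and viewed, about 8 in all and at most 12, crops included, and the job is handed in when it is done.

```bash
ls; mkdir -p pics
python3 - <<'E'
from bench import readout,get_image,get_calibration
import cv2,numpy as np
for n in ["scene","side","wrist"]:
    c=get_calibration(n); im,d=get_image(n)
    np.savez(f"pics/{n}0.npz",im=im,d=d,K=c["camera_matrix"],rv=c["rvec"],t=c["tvec"])
    R=cv2.Rodrigues(np.array(c["rvec"]))[0]; print(n,np.array(c["camera_matrix"])[0,0],(-R.T@np.array(c["tvec"]).ravel()).round(3),(d>0).mean())
    cv2.imwrite(f"pics/{n}0.png",im)
print(readout.sense())
E
```

```text
pics
scene 380.7816719428587 [1.031 0.694 0.652] 0.99596875
side 519.759748200341 [ 0.189 -1.062  1.364] 0.99583984375
wrist 276.2641887123853 [0.097 0.522 0.373] 0.9959140625
{'clock': 0.15, 'joint_positions': array([ 6.21080646e+01,  1.96289336e+01,  8.73631986e+01, -3.51054290e-04,
        7.30756880e+01, -8.36634063e+00]), 'joint_vel': array([-0.07016227, -0.08202406, -0.19232984, -0.01923039, -0.00930325,
       -0.03616206]), 'joint_torque': array([ 1.09899705e-03, -4.33906138e+01, -2.46146429e+01, -2.20349716e-04,
        5.80625521e-03, -4.71848659e-05]), 'tcp_pos': array([0.17533086, 0.49456716, 0.24777939]), 'eef_rot': array([-1.79932853e+02, -9.53580323e-03,  1.60474502e+02]), 'force': array([-0.33269151,  0.03173088,  0.05910379]), 'ft_torque': array([-0.0250268 ,  0.03140407,  0.00936682]), 'gripper_width': 1.0001173714663196}
```

View pics/scene0.png

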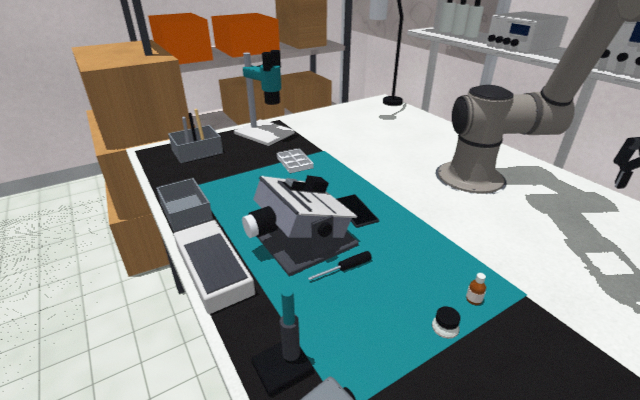

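View pics/side0.png

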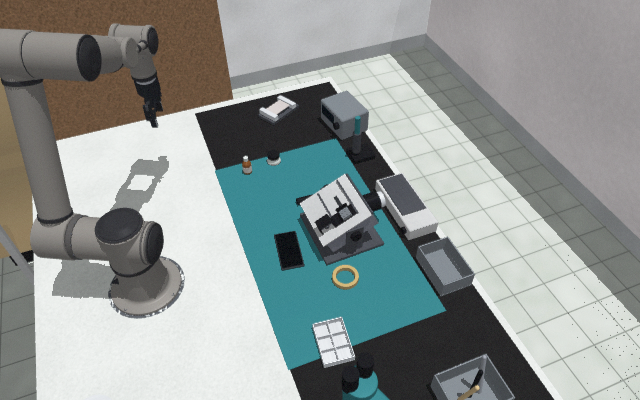

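The side view shows the unit at about (340,215), hood near (322,222), tab near (345,212), phone at (289,250), tape at (346,276). Next I fit the hatch plane from depth.

```bash
cat > h.py <<'E'
import numpy as np,cv2
def load(n):
    z=np.load(f"pics/{n}.npz"); return z["im"],z["d"],z["K"],cv2.Rodrigues(z["rv"])[0],z["t"].ravel()
def world(d,K,R,t):
    v,u=np.mgrid[:d.shape[0],:d.shape[1]]
    c=np.stack([(u-K[0,2])/K[0,0]*d,(v-K[1,2])/K[1,1]*d,d],-1)
    return (c-t)@R
def proj(P,K,R,t):
    q=(np.atleast_2d(P)@R.T+t)@K.T; return q[:,:2]/q[:,2:]
E
python3 - <<'E'
from h import *
im,d,K,R,t=load("side0"); W=world(d,K,R,t)
print("bench z",[np.median(W[v-2:v+3,u-2:u+3,2]).round(4) for u,v in[(250,200),(400,300),(300,290)]])
x0,y0,x1,y1=285,165,395,265
c=cv2.resize(im[y0:y1,x0:x1],None,fx=6,fy=6,interpolation=cv2.INTER_CUBIC);cv2.imwrite("pics/sidecrop.png",c)
s=W[y0:y1,x0:x1].reshape(-1,3); col=im[y0:y1,x0:x1].reshape(-1,3).astype(int)
m=(s[:,2]>.06)&(col.min(1)>150); p=s[m]; print(m.sum())
# ransac plane
rng=np.random.default_rng(0);best=0
for _ in range(500):
    a=p[rng.choice(len(p),3,False)];n=np.cross(a[1]-a[0],a[2]-a[0]);n/=np.linalg.norm(n)+1e-12
    k=abs((p-a[0])@n)<.003
    if k.sum()>best:best=k.sum();bk=k
q=p[bk];c0=q.mean(0);n=np.linalg.svd(q-c0)[2][2];n*=np.sign(n[2]);print(best,c0,n,"tilt",np.degrees(np.arccos(n[2])),"yaw of x",np.degrees(np.arctan2(-n[1],-n[0])))
h=-n[:2]/np.linalg.norm(n[:2]);ya=np.degrees(np.arctan2(h[1],h[0]))
ey=np.array([-h[1],h[0],0]);ex=np.cross(ey,n)
# all pts on plane in box coords
near=(abs((s-c0)@n)<.004)&(np.linalg.norm(s-c0,axis=1)<.17)&(col.min(1)>110)
uv=np.stack([(s-c0)@ex,(s-c0)@ey],1)[near].astype(np.float32)
print("extent",np.percentile(uv,[0.5,99.5],axis=0)); r=cv2.minAreaRect(uv);print(r)
E
```

```text
bench z [np.float64(0.0005), np.float64(-0.0), np.float64(0.0011)]
1913
1224 [ 0.62797064 -0.02268234  0.12126745] [-0.40816796 -0.0064162   0.9128843 ] tilt 24.09296542478052 yaw of x 0.9005873204047106
extent [[-0.09375342 -0.10210302]
 [ 0.08708354  0.09899865]]
((-0.0037118420004844666, -0.0009548738598823547), (0.1826896220445633, 0.20519834756851196), 0.790171205997467)
```

View pics/sidecrop.png

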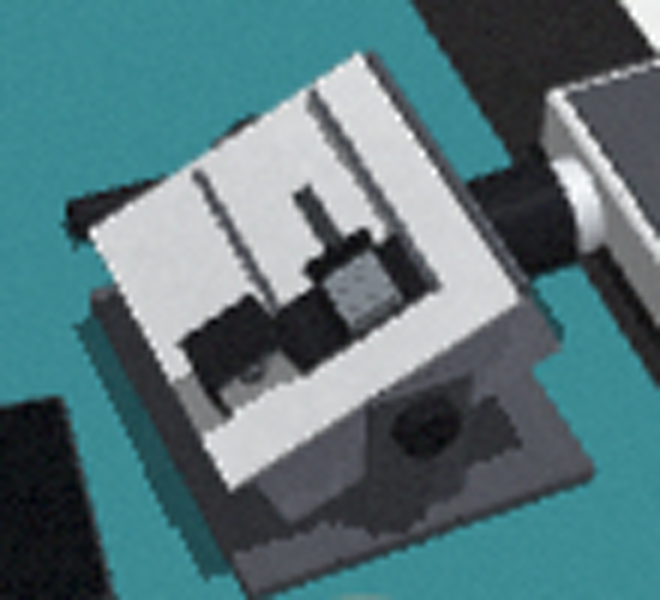

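The crop shows the hatch corners at crop (92,232), (363,55), (520,298), (230,488), the hood near (230,335) and the tab near (362,290). I cast rays through the corners to get the exact pose, check it against the tab, then work out the approach.

```bash
cat > geo.py <<'E'
from h import *
from scipy.spatial.transform import Rotation as Ro
def frame(hinge,yaw):   # panel_hinge frame, shut
    return np.array(hinge), (Ro.from_euler('z',yaw,degrees=True)*Ro.from_euler('y',-.42)).as_matrix()
def rel(pos,Rm,s):  # shift mm, rotvec from the current pose
    R0=Ro.from_euler('xyz',s["eef_rot"],degrees=True); 
    return (R0.inv().apply(pos-s["tcp_pos"])*1000).round(1), (R0.inv()*Ro.from_matrix(Rm)).as_rotvec().round(3)
E
python3 - <<'E'
from geo import *
im,d,K,R,t=load("side0"); C=-R.T@t
# hinge z=.152 underside; outer face plane +6 mm
px=np.array([[92,232],[363,55],[520,298],[230,488]])/6.+[285,165]-.4
n=np.array([-np.sin(.42),0,np.cos(.42)]);yaw=1.
for it in range(4):
    nn=Ro.from_euler('z',yaw,degrees=True).apply(n); c0=np.array([.62797,-.02268,.12127])
    ray=np.c_[(px-K[:2,2])/[K[0,0],K[1,1]],np.ones(4)]@R
    P=C+ray*(((c0-C)@nn)/(ray@nn))[:,None]
    e=[P[0]-P[1],P[3]-P[2]]; xs=[np.degrees(np.arctan2(-v[1],-v[0])) for v in e]; ysd=[np.degrees(np.arctan2(v[1],v[0]))-90 for v in (P[1]-P[2],P[0]-P[3])]
    yaw=np.mean(xs+ysd)
print(P.round(4),"yaws",np.round(xs+ysd,2),"lens",[np.linalg.norm(P[i]-P[(i+1)%4]).round(4) for i in range(4)])
cen=P.mean(0); _,A=frame([0,0,0],yaw)
hinge=cen+A@[.091,0,-.006]; print("hinge",hinge.round(4),"(z should be .152) yaw",yaw)
# pieces by depth: height above the face
W=world(d,K,R,t); L=(W-hinge)@A; h=L[...,2]-.006
g=im.astype(int)
def rep(nm,m):
    print(nm,m.sum(),np.median(L[m],0).round(4) if m.any() else"",np.percentile(L[m],[3,97],axis=0).round(4).tolist() if m.any() else "")
inb=(L[...,0]>-.19)&(L[...,0]<.0)&(abs(L[...,1])<.1)
rep("hood",inb&(h>.027)&(h<.037)); rep("tab",inb&(h>.012)&(h<.022)&(g.min(2)>110)); rep("rib",inb&(h>.02)&(L[...,0]>-.1))
E
```

```text
[[ 0.5408  0.0713  0.0834]
 [ 0.7057  0.075   0.1571]
 [ 0.7096 -0.1209  0.1566]
 [ 0.5455 -0.1261  0.0833]] yaws [1.3  1.84 1.14 1.37] lens [np.float64(0.1807), np.float64(0.1959), np.float64(0.1798), np.float64(0.1975)]
hinge [ 0.7109 -0.0231  0.1517] (z should be .152) yaw 1.4114159926061445
hood 152 [-0.1394 -0.0443  0.0383] [[-0.1634, -0.064, 0.0339], [-0.1176, -0.0257, 0.0424]]
tab 60 [-0.0682 -0.0473  0.0237] [[-0.0828, -0.0619, 0.0183], [-0.055, -0.0288, 0.0279]]
rib 43 [-0.0696 -0.0285  0.0283] [[-0.0867, -0.0634, 0.0262], [-0.0532, -0.0215, 0.0341]]
```

The checks agree: hinge z is 0.1517 against 0.152 given, the hood is centred at y −45 mm with its top at 32 mm, the plate measures about 181×197 mm, and yaw is 1.4°. Now the approach.

```bash
cat >> geo.py <<'E'
H,A=frame([.7109,-.0231,.1518],1.41)
RX=np.c_[A[:,1],A[:,0],-A[:,2]]            # jaws along hatch x, tool x = +y
RY=RX@Ro.from_rotvec([0,0,-np.pi/2]).as_matrix()  # jaws along hatch y
def tip(x,y,zface,Rm,ahead=.017): return H+A@[x,y,.006+zface]-Rm[:,2]*ahead
def where(s):  # tip in hatch coordinates, mm, z above face
    R0=Ro.from_euler('xyz',s["eef_rot"],degrees=True).as_matrix(); q=(s["tcp_pos"]+R0[:,2]*.017-H)@A*1000-[0,0,6]; return q.round(1)
E
python3 - <<'E'
from geo import *
from bench import readout
s=readout.sense(); p=tip(-.068,-.040,.070,RX); print(p,rel(p,RX,s))
E
```

```text
[ 0.61190278 -0.06554884  0.20898956] (array([-598.7, -381.9,   39.1]), array([-0.369, -0.252,  1.187]))
```

```bash
python3 -m crank '[1,-599,-382,-10,-0.369,-0.252,1.187, 1,-599,-382,-10,-0.369,-0.252,1.187, 1,-599,-382,-10,-0.369,-0.252,1.187, 1,-599,-382,-10,-0.369,-0.252,1.187, 1,-599,-382,-10,-0.369,-0.252,1.187, 1,-599,-382,-10,-0.369,-0.252,1.187, 1,-599,-382,-10,-0.369,-0.252,1.187, 1,-599,-382,-10,-0.369,-0.252,1.187, 1,-599,-382,-10,-0.369,-0.252,1.187, 1,-599,-382,-10,-0.369,-0.252,1.187]' 40
python3 - <<'E'
from geo import *
from bench import readout
s=readout.sense(); p=tip(-.068,-.040,.045,RX); print(s["joint_positions"].round(1),where(s),rel(p,RX,s))
E
```

```text
clock: 1.4
tcp_pos: [0.5606, 0.0, 0.2571]
eef_rot: [155.9, -0.1, 91.4]
force: [0.6, 0.7, -0.1]
gripper_width: 0.002
[-10.5  11.6 101.4   7.1  43.6 -16. ] [-93.7  26.8 134.2] (array([-66.9,  25.7,  89.1]), array([ 0.001, -0.001, -0.001]))
```

```bash
python3 -m crank '[1,-67,26,50,0,0,0, 1,-67,26,50,0,0,0, 1,-67,26,75,0,0,0, 1,-67,26,75,0,0,0]'
python3 - <<'E'
from geo import *
from bench import readout,get_image
s=readout.sense(); print(s["joint_positions"].round(1),where(s),s["force"].round(2)); im,d=get_image("wrist"); cv2.imwrite("pics/w1.png",im)
E
```

```text
clock: 1.9
tcp_pos: [0.6148, -0.0636, 0.1968]
eef_rot: [156.2, -0.2, 91.4]
force: [-0.1, -0.6, 1.1]
gripper_width: 0.003
[-16.5  21.5  97.8  11.8  38.6 -25.6] [-70.3 -38.   57.6] [-0.09 -0.64  1.06]
```

View pics/w1.png

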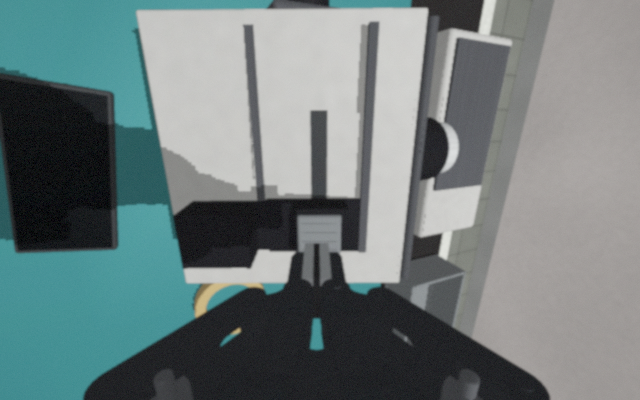

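The wrist view shows the closed tips (317,245) lined up with the tab (318,230), with the slide direction up in the image. I go down now.

```bash
python3 -m crank '[1,0,0,15,0,0,0, 1,0,0,25,0,0,0, 1,0,0,31,0,0,0, 1,0,0,31,0,0,0]'
cat > st.py <<'E'
from geo import *
from bench import readout
s=readout.sense(); f=A.T@s["force"]; print("tip",where(s),"F hatch axes",f.round(1),"t",s["clock"],"w",s["gripper_width"]*85, rel(s["tcp_pos"],RX,s)[1])
E
python3 st.py
```

```text
clock: 2.45
tcp_pos: [0.6283, -0.063, 0.1703]
eef_rot: [155.9, -0.1, 91.4]
force: [0.5, 0.4, 0.1]
gripper_width: -0.002
tip [-68.7 -37.8  28. ] F hatch axes [ 0.5  0.3 -0.1] t 2.45 w -0.20152559506115394 [-0.    -0.002 -0.   ]
```

```bash
python3 -m crank '[1,-1.5,0,5,0,0,0, 1,-1.5,0,9,0,0,0, 1,-1.5,0,11,0,0,0, 1,-1.5,0,13,0,0,0, 1,-1.5,0,15,0,0,0]'; python3 st.py
```

```text
clock: 3.08
tcp_pos: [0.6344, -0.0646, 0.1573]
eef_rot: [155.9, -0.1, 91.4]
force: [-4.1, -0.3, 3.6]
gripper_width: -0.008
tip [-68.5 -39.5  13.6] F hatch axes [-2.3 -0.2  5. ] t 3.075 w -0.6840701748547549 [ 0.001 -0.001 -0.001]
```

```bash
python3 -m crank '[1,0,0,2,0,0,0, 1,0,0,4,0,0,0, 1,0,0,4,0,0,0]'; python3 st.py
```

```text
clock: 3.45
tcp_pos: [0.6359, -0.0645, 0.1542]
eef_rot: [155.9, -0.1, 91.4]
force: [-9.4, -0.3, 11.3]
gripper_width: -0.003
tip [-68.4 -39.5  10.2] F hatch axes [-4.  -0.1 14.1] t 3.45 w -0.2937056581796702 [ 0.001 -0.001 -0.   ]
```

At the stop: 14 N, with the tip 10.2 mm above the face. I slide along +y.

```bash
python3 -m crank '[1,4,0,0,0,0,0, 1,8,0,0,0,0,0, 1,12,0,0,0,0,0, 1,16,0,0,0,0,0, 1,20,0,0,0,0,0, 1,20,0,0,0,0,0]'; python3 st.py
```

```text
clock: 4.2
tcp_pos: [0.6353, -0.0444, 0.1542]
eef_rot: [155.9, -0.1, 91.4]
force: [-9.4, -0.5, 10.6]
gripper_width: -0.005
tip [-68.5 -19.4  10.2] F hatch axes [-4.2 -0.2 13.5] t 4.2 w -0.42405055544081727 [ 0.001 -0.001 -0.   ]
```

```bash
python3 -m crank '[1,6,0,0,0,0,0, 1,12,0,0,0,0,0, 1,18,0,0,0,0,0, 1,24,0,0,0,0,0, 1,30,0,0,0,0,0, 1,36,0,0,0,0,0, 1,42,0,0,0,0,0, 1,48,0,0,0,0,0, 1,54,0,0,0,0,0, 1,58,0,0,0,0,0]'; python3 st.py
```

```text
clock: 5.45
tcp_pos: [0.6337, 0.0135, 0.1542]
eef_rot: [155.9, -0.1, 91.4]
force: [-10.2, -2.6, 10.3]
gripper_width: -0.0
tip [-68.7  38.5  10.3] F hatch axes [-5.1 -2.4 13.6] t 5.45 w -0.002672692173543174 [ 0.    -0.001 -0.   ]
```

```bash
python3 -m crank '[1,2,0,0,0,0,0, 1,4,0,0,0,0,0, 1,5,0,0,0,0,0, 1,6,0,0,0,0,0]'; python3 st.py
```

```text
clock: 5.95
tcp_pos: [0.6343, 0.018, 0.1545]
eef_rot: [155.8, 0.0, 91.4]
force: [-7.5, -9.5, 10.0]
gripper_width: -0.007
tip [-67.8  42.9  10.3] F hatch axes [-3.  -9.3 12.3] t 5.95 w -0.5618496695142091 [ 0.002  0.001 -0.   ]
```

It reached the end stop (9 N sideways). I ease off and lift.

```bash
python3 -m crank '[1,-2,0,0,0,0,0, 1,-3,0,-10,0,0,0, 1,-3,0,-40,0,0,0, 1,-3,0,-70,0,0,0, 1,-3,0,-70,0,0,0]'
python3 - <<'E'
from geo import *
from bench import readout,get_image,get_calibration
s=readout.sense(); print(where(s),s["force"].round(1)); c=get_calibration("wrist"); im,d=get_image("wrist"); cv2.imwrite("pics/w2.png",im)
K=np.array(c["camera_matrix"]);R=cv2.Rodrigues(np.array(c["rvec"]))[0];t=np.array(c["tvec"]).ravel()
L=(world(d,K,R,t)-H)@A; h=L[...,2]-.006
inb=(L[...,0]>-.185)&(L[...,0]<.0)&(abs(L[...,1])<.1)
for nm,m in (("hood",inb&(h>.027)&(h<.037)&(L[...,0]<-.105)&(L[...,1]>-.01)),("key",inb&(h>.018)&(h<.03)&(L[...,1]<-.01))):
    q=L[m]; print(nm,m.sum(),np.median(q,0).round(4),np.percentile(q,[3,97],axis=0).round(4).tolist()); 
    if nm=="key": print(cv2.minAreaRect((q[:,:2]*1000).astype(np.float32)))
# predicted key pixel
print(proj(H+A@[-.14,-.045,.032],K,R,t))
# key axis offset: approach for jaws along y
p=tip(-.140,-.045,.055,RY); print(rel(p,RY,s))
E
```

```text
clock: 6.58
tcp_pos: [0.6065, 0.0157, 0.2198]
eef_rot: [155.6, -0.1, 91.4]
force: [-0.1, -0.5, -0.3]
gripper_width: 0.003
[-66.7  41.4  81.2] [-0.1 -0.5 -0.3]
hood 3266 [-0.14    0.039   0.0379] [[-0.1631, 0.0186, 0.0352], [-0.1168, 0.0569, 0.0391]]
key 62 [-0.1538 -0.0377  0.0277] [[-0.1571, -0.0393, 0.0242], [-0.1491, -0.0367, 0.0322]]
((-152.87953186035156, -37.5310173034668), (9.33561897277832, 3.0267691612243652), 11.465665817260742)
[[231.73321544 311.4915657 ]]
(array([-86.4, -73.3,  25.8]), array([ 0.005,  0.003, -1.571]))
```

View pics/w2.png

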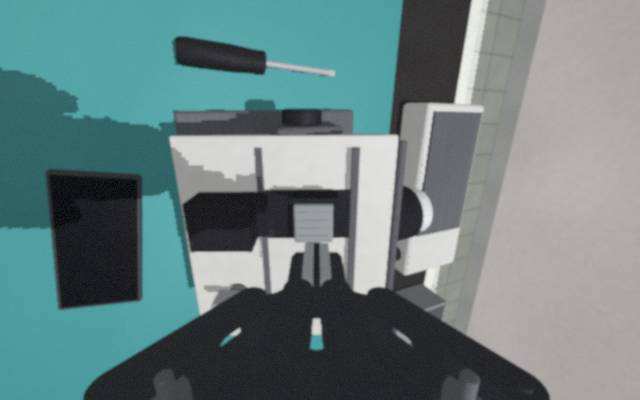

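The hood now centres at y ≈ +38 mm (was −45), so the cover is at its end. The key is half hidden at about (228,290). I turn the tool and stop short up-slope of the key to measure it.

```bash
python3 -m crank '[0.5,-40,-15,10,0,0,-0.18, 0.5,-86,-15,10,0,0,-0.36, 0.5,-86,-15,10,0,0,-0.54, 0.5,-86,-15,10,0,0,-0.72, 0.5,-86,-15,10,0,0,-0.9, 0.5,-86,-15,10,0,0,-1.08, 0.5,-86,-15,10,0,0,-1.26, 0.5,-86,-15,10,0,0,-1.44, 0.5,-86,-15,10,0,0,-1.571, 0.5,-86,-15,10,0,0,-1.571]'
python3 - <<'E'
from geo import *
from bench import readout,get_image,get_calibration
s=readout.sense(); print(where(s),s["joint_positions"].round(1))
for n in("wrist","side"):
    c=get_calibration(n); im,d=get_image(n); cv2.imwrite(f"pics/{n}3.png",im)
    K=np.array(c["camera_matrix"]);R=cv2.Rodrigues(np.array(c["rvec"]))[0];t=np.array(c["tvec"]).ravel()
    L=(world(d,K,R,t)-H)@A; h=L[...,2]-.006
    m=(L[...,0]>-.175)&(L[...,0]<-.11)&(abs(L[...,1]+.045)<.03)&(h>.016)&(h<.030)
    q=L[m]; print(n,m.sum(),np.median(q,0).round(4),cv2.minAreaRect((q[:,:2]*1000).astype(np.float32)))
p=tip(-.140,-.045,.035,RY); print(rel(p,RY,s))
E
```

```text
clock: 7.88
tcp_pos: [0.5979, -0.0704, 0.2005]
eef_rot: [179.8, 24.0, -178.7]
force: [-0.3, 0.0, 0.1]
gripper_width: 0.5
[-84.3 -44.5  68. ] [ -17.9   19.7  100.    12.7   38.3 -117.7]
wrist 642 [-0.1416 -0.0421  0.0315] ((-140.56874084472656, -42.223175048828125), (8.020453453063965, 35.985023498535156), 86.58979034423828)
side 40 [-0.1401 -0.046   0.0294] ((-140.76339721679688, -44.267173767089844), (11.641020774841309, 35.52695083618164), 88.28206634521484)
(array([55.6, -0.7, 33.1]), array([ 0.002, -0.002, -0.002]))
```

View pics/wrist3.png

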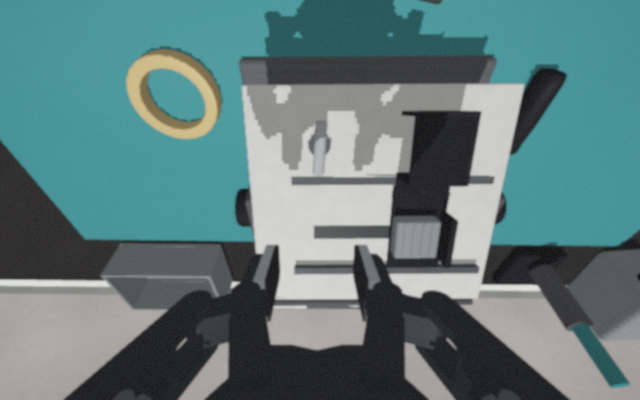

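The wing is seen at about (318,150), uncovered. It measures at (−140.6, −43.3) mm and about 0.05 rad clockwise, against (−140, −45) nominal, with its size 8×36 as given. I lower and grip.

```bash
python3 -m crank '[0.5,56,0.5,0,0,0,0.05, 0.5,56,0.5,20,0,0,0.05, 0.5,56,0.5,40,0,0,0.05, 0.5,56,0.5,40,0,0,0.05]'; python3 st.py; python3 -m crank '[0.5,0,0,8,0,0,0, 0.5,0,0,16,0,0,0, 0.5,0,0,22,0,0,0, 0.5,0,0,22,0,0,0]'; python3 st.py
```

```text
clock: 8.48
tcp_pos: [0.5628, -0.0705, 0.1413]
eef_rot: [178.5, 23.9, 178.1]
force: [-0.1, -0.4, 0.2]
gripper_width: 0.503
tip [-140.5  -43.7   28.2] F hatch axes [ 0.  -0.4  0.2] t 8.475 w 42.75607670250023 [ 0.    -0.004  1.518]
clock: 8.98
tcp_pos: [0.5722, -0.0704, 0.1222]
eef_rot: [178.6, 24.0, 178.2]
force: [0.3, -0.4, -0.0]
gripper_width: 0.501
tip [-139.7  -43.9    7. ] F hatch axes [ 0.2 -0.4 -0.1] t 8.975 w 42.54632898721929 [ 1.00e-03 -1.00e-03  1.52e+00]
```

```bash
python3 -m crank '[1,0,0,0,0,0,0, 1,0,0,0,0,0,0, 1,0,0,0,0,0,0, 1,0,0,0,0,0,0, 1,0,0,0,0,0,0, 1,0,0,0,0,0,0]' 50; python3 st.py
```

```text
clock: 9.72
tcp_pos: [0.5723, -0.0691, 0.1231]
eef_rot: [178.5, 24.1, 178.3]
force: [0.5, 7.5, 2.8]
gripper_width: 0.077
tip [-139.3  -42.5    7.8] F hatch axes [1.8 7.5 2.3] t 9.725 w 6.536026934887153 [ 0.003 -0.002  1.52 ]
```

```bash
python3 -m crank '[1,0,1.5,0,0,0,0.1, 1,0,1.5,0,0,0,0.25, 1,0,1.5,0,0,0,0.4, 1,0,1.5,0,0,0,0.4]'; python3 st.py; python3 -c "
from bench import readout;print(readout.sense()['ft_torque'])"
```

```text
clock: 10.22
tcp_pos: [0.5722, -0.0693, 0.123]
eef_rot: [168.9, 21.6, 153.6]
force: [-4.9, -3.4, 3.2]
gripper_width: 0.076
tip [-139.4  -42.7    7.7] F hatch axes [-3.3 -3.3  5. ] t 10.225 w 6.441135010926775 [ 1.000e-03 -0.000e+00  1.122e+00]
[-0.45803392  0.65567556 -0.29279599]
```

```bash
python3 -m crank '[1,0,0,0,0,0,0.15, 1,0,0,0,0,0,0.3, 1,0,0,0,0,0,0.45, 1,0,0,0,0,0,0.6, 1,0,0,0,0,0,0.75, 1,0,0,0,0,0,0.9, 1,0,0,0,0,0,1.0, 1,0,0,0,0,0,1.08, 1,0,0,0,0,0,1.08]'; python3 st.py; python3 -c "
from bench import readout;print(readout.sense()['ft_torque'])"
```

```text
clock: 11.35
tcp_pos: [0.5712, -0.0699, 0.1226]
eef_rot: [156.0, 1.0, 93.7]
force: [-9.5, -7.4, 4.8]
gripper_width: 0.078
tip [-140.5  -43.3    7.7] F hatch axes [-6.8 -7.1  8.4] t 11.35 w 6.651459678634649 [-0.001 -0.001  0.043]
[-1.1065679   1.34233175 -0.52767843]
```

```bash
python3 -m crank '[1,-0.7,-0.7,0,0,0,0.04, 1,-0.7,-0.7,0,0,0,0.08, 1,-0.7,-0.7,0,0,0,0.10, 1,-0.7,-0.7,0,0,0,0.10]'; python3 st.py; python3 -c "
from bench import readout;from geo import *;print(A.T@readout.sense()['ft_torque'])"
```

```text
clock: 11.85
tcp_pos: [0.5711, -0.0699, 0.1226]
eef_rot: [156.0, -1.3, 88.7]
force: [-6.1, -3.2, 5.2]
gripper_width: 0.078
tip [-140.6  -43.3    7.8] F hatch axes [-3.6 -3.1  7.3] t 11.85 w 6.66204103276194 [-0.    -0.001 -0.053]
[-0.38070097  0.83745688  0.88978955]
```

The torque about the key axis rose to 0.9 N m, so the key is on its stop. I relax the twist slightly and work out the hinge arc.

```bash
cat > arc.py <<'E'
from geo import *
import sys
from bench import readout
s=readout.sense(); R0=Ro.from_euler('xyz',s["eef_rot"],degrees=True)
for th in np.arange(7,71,7):
    Q=Ro.from_rotvec(A[:,1]*np.radians(th)); p=H+Q.apply(s["tcp_pos"]-H)
    print(th,rel(p,(Q*R0).as_matrix(),s))
E
python3 -m crank '[1,0,0,0,0,0,-0.045, 1,0,0,0,0,0,-0.045]' ; python3 st.py; python3 arc.py
```

```text
clock: 12.1
tcp_pos: [0.5711, -0.07, 0.1225]
eef_rot: [156.0, -0.3, 90.9]
force: [-6.0, -3.1, 4.2]
gripper_width: 0.08
tip [-140.6  -43.4    7.7] F hatch axes [-3.8 -2.9  6.3] t 12.1 w 6.80099468444435 [-0.    -0.001 -0.01 ]
7 (array([  0.1,   4.8, -16.9]), array([ 0.122, -0.001,  0.   ]))
14 (array([  0.2,  11.6, -33.1]), array([ 0.244, -0.002,  0.   ]))
21 (array([  0.3,  20.3, -48.3]), array([ 0.367, -0.003,  0.   ]))
28 (array([  0.4,  30.9, -62.4]), array([ 0.489, -0.005,  0.001]))
35 (array([  0.5,  43. , -75.1]), array([ 0.611, -0.006,  0.001]))
42 (array([  0.6,  56.6, -86.2]), array([ 0.733, -0.007,  0.001]))
49 (array([  0.8,  71.5, -95.5]), array([ 0.855, -0.008,  0.001]))
56 (array([   1. ,   87.4, -103. ]), array([ 0.977, -0.009,  0.001]))
63 (array([   1.1,  104.1, -108.5]), array([ 1.1e+00, -1.0e-02,  1.0e-03]))
70 (array([   1.3,  121.3, -111.9]), array([ 1.222, -0.012,  0.002]))
```

```bash
python3 -m crank '[1,0,2.2,-8.5,0.061,0,0, 1,0.1,4.8,-16.9,0.122,-0.001,0, 1,0.1,8,-25.2,0.183,-0.001,0, 1,0.2,11.6,-33.1,0.244,-0.002,0, 1,0.2,11.6,-33.1,0.244,-0.002,0]' 70; python3 st.py; python3 arc.py
```

```text
clock: 12.72
tcp_pos: [0.5682, -0.0701, 0.1569]
eef_rot: [170.0, -0.2, 90.9]
force: [-3.9, -3.2, 1.7]
gripper_width: 0.07
tip [-133.4  -43.4   40.8] F hatch axes [-2.9 -3.1  3.1] t 12.725 w 5.908534824258317 [-0.246 -0.001 -0.01 ]
7 (array([  0.1,   4.7, -16.9]), array([ 0.122, -0.001,  0.   ]))
14 (array([  0.2,  11.4, -33.2]), array([ 0.244, -0.002,  0.001]))
21 (array([  0.3,  20.1, -48.5]), array([ 0.367, -0.004,  0.001]))
28 (array([  0.5,  30.5, -62.6]), array([ 0.489, -0.005,  0.001]))
35 (array([  0.6,  42.6, -75.3]), array([ 0.611, -0.006,  0.002]))
42 (array([  0.8,  56.2, -86.5]), array([ 0.733, -0.007,  0.002]))
49 (array([  0.9,  71. , -96. ]), array([ 0.855, -0.008,  0.002]))
56 (array([   1.1,   86.8, -103.5]), array([ 0.977, -0.009,  0.002]))
63 (array([   1.3,  103.5, -109.1]), array([ 1.1  , -0.011,  0.003]))
70 (array([   1.4,  120.7, -112.6]), array([ 1.222, -0.012,  0.003]))
```

```bash
cat > ang.py <<'E'
from geo import *
from bench import get_image,get_calibration
import sys
c=get_calibration("side"); im,d=get_image("side"); cv2.imwrite(f"pics/side_{sys.argv[1]}.png",im)
cv2.imwrite(f"pics/sidec_{sys.argv[1]}.png",cv2.resize(im[120:280,270:430],None,fx=3.7,fy=3.7,interpolation=cv2.INTER_CUBIC))
K=np.array(c["camera_matrix"]);R=cv2.Rodrigues(np.array(c["rvec"]))[0];t=np.array(c["tvec"]).ravel()
L=(world(d,K,R,t)-H)@A
rho=np.hypot(L[...,0],L[...,2]);m=(abs(L[...,1])<.097)&(rho<.187)&(rho>.05)&(im.min(2)>110)&(L[...,2]>-.03)
th=np.degrees(np.arctan2(L[...,2],-L[...,0]))[m]-np.degrees(np.arcsin(.006/rho[m]))
h,e=np.histogram(th,np.arange(-10,100,2));k=h.argmax();print("hatch angle",np.median(th[abs(th-e[k]-1)<3]),h[k],h.sum())
E
python3 ang.py a
```

```text
hatch angle 13.607141885738159 399 937
```

View pics/sidec_a.png

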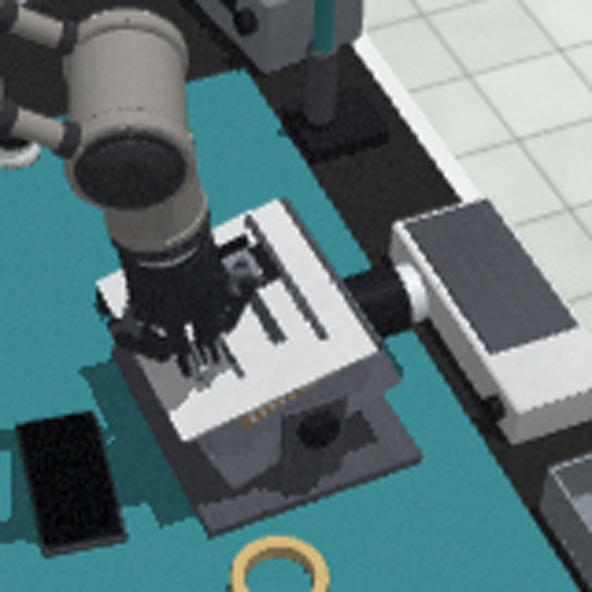

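The hatch follows the gripper (13.6°, filter edge visible at (275,405) in the crop). I continue.

```bash
python3 -m crank '[1,0.1,4.7,-16.9,0.122,-0.001,0, 1,0.2,11.4,-33.2,0.244,-0.002,0, 1,0.3,20.1,-48.5,0.367,-0.004,0, 1,0.5,30.5,-62.6,0.489,-0.005,0, 1,0.5,30.5,-62.6,0.489,-0.005,0]'; python3 st.py; python3 arc.py; python3 -c "
from bench import readout;print(readout.sense()['joint_positions'])"
```

```text
clock: 13.4
tcp_pos: [0.5874, -0.0696, 0.2236]
eef_rot: [-161.8, -0.1, 90.9]
force: [-6.8, -1.6, 5.0]
gripper_width: 0.07
tip [-96.  -43.4  97.8] F hatch axes [-4.2 -1.4  7.4] t 13.4 w 5.957174353510158 [-0.738 -0.001 -0.01 ]
7 (array([  0.1,   4.6, -16.9]), array([ 0.122, -0.001,  0.001]))
14 (array([  0.2,  11.3, -33.2]), array([ 0.244, -0.002,  0.001]))
21 (array([  0.4,  19.8, -48.5]), array([ 0.367, -0.003,  0.002]))
28 (array([  0.5,  30.2, -62.7]), array([ 0.489, -0.004,  0.002]))
35 (array([  0.7,  42.2, -75.5]), array([ 0.611, -0.005,  0.003]))
42 (array([  0.9,  55.7, -86.7]), array([ 0.733, -0.006,  0.003]))
49 (array([  1. ,  70.5, -96.2]), array([ 0.855, -0.007,  0.004]))
56 (array([   1.2,   86.3, -103.9]), array([ 0.977, -0.009,  0.004]))
63 (array([   1.4,  102.9, -109.5]), array([ 1.1  , -0.01 ,  0.005]))
70 (array([   1.6,  120.1, -113.1]), array([ 1.222, -0.011,  0.006]))
[-12.18648718  38.37978252  62.05827194  -3.99260965  97.3323781
 -12.94632923]
```

At 42°. Another 21°.

```bash
python3 -m crank '[1,0.1,4.6,-16.9,0.122,-0.001,0, 1,0.2,11.3,-33.2,0.244,-0.002,0, 1,0.4,19.8,-48.5,0.367,-0.003,0, 1,0.4,19.8,-48.5,0.367,-0.003,0, 1,0.4,19.8,-48.5,0.367,-0.003,0]'; python3 st.py; python3 ang.py b
```

```text
clock: 14.02
tcp_pos: [0.6213, -0.0687, 0.2634]
eef_rot: [-140.9, -0.1, 90.9]
force: [-8.8, 0.3, -0.1]
gripper_width: 0.075
tip [-52.5 -43.2 125.2] F hatch axes [-8.   0.5  3.5] t 14.025 w 6.352489823769613 [-1.102 -0.003 -0.009]
hatch angle 62.3073354620505 431 671
```

View pics/sidec_b.png

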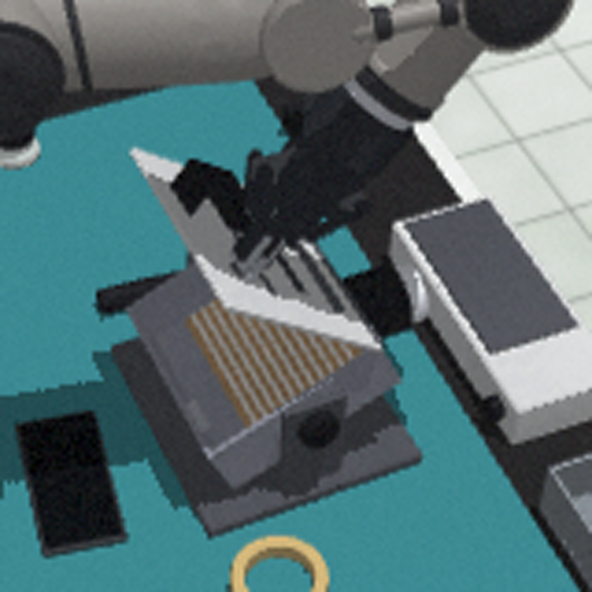

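The crop shows the hatch standing at 62° with the filter exposed. I release and back out along the tool axis.

```bash
python3 -m crank '[0.6,0,0,0,0,0,0, 0.6,0,0,0,0,0,0, 0.6,0,0,0,0,0,0, 0.6,0,0,0,0,0,0]'; python3 -m crank '[0.6,0,0,-12,0,0,0, 0.6,0,0,-30,0,0,0, 0.6,0,0,-55,0,0,0, 0.6,0,0,-80,0,0,0, 0.6,0,0,-100,0,0,0, 0.6,0,0,-100,0,0,0]'; python3 st.py; python3 ang.py c
python3 - <<'E'
from geo import *
from bench import get_image,get_calibration
im,d=get_image("scene"); c=get_calibration("scene")
K=np.array(c["camera_matrix"]);R=cv2.Rodrigues(np.array(c["rvec"]))[0];t=np.array(c["tvec"]).ravel()
im2,d2=get_image("wrist");c2=get_calibration("wrist")
K2=np.array(c2["camera_matrix"]);R2=cv2.Rodrigues(np.array(c2["rvec"]))[0];t2=np.array(c2["tvec"]).ravel()
B=Ro.from_rotvec(A[:,1]*np.radians(62.3)).as_matrix()@A
for n,(dd,k,r_,t_) in {"scene":(d,K,R,t),"wrist":(d2,K2,R2,t2)}.items():
    L=(world(dd,k,r_,t_)-H)@B; h=L[...,2]-.006
    for nm,m in (("key",(abs(L[...,0]+.14)<.03)&(abs(L[...,1]+.045)<.035)&(h>.016)&(h<.032)),("hood",(abs(L[...,0]+.14)<.03)&(L[...,1]>-.01)&(L[...,1]<.08)&(h>.027)&(h<.037))):
        q=L[m]
        if m.sum()>5: print(n,nm,m.sum(),np.median(q,0).round(4),cv2.minAreaRect((q[:,:2]*1000).astype(np.float32)))
cv2.imwrite("pics/both.png",np.vstack([cv2.resize(im[150:320,200:520],(640,340)),cv2.resize(im2,(416,260),interpolation=3) if 0 else cv2.copyMakeBorder(cv2.resize(im2,(416,260)),0,0,0,224,0)]))
E
```

```text
clock: 14.58
tcp_pos: [0.6217, -0.0687, 0.2645]
eef_rot: [-141.1, 0.1, 90.8]
force: [-0.8, -0.4, -0.2]
gripper_width: 0.399
clock: 15.32
tcp_pos: [0.6326, -0.061, 0.335]
eef_rot: [-141.3, -0.0, 90.6]
force: [0.1, 0.4, 0.4]
gripper_width: 0.401
tip [-12.7 -35.8 185.8] F hatch axes [0.3 0.4 0.3] t 15.325 w 34.100074168400624 [-1.096 -0.003 -0.015]
hatch angle 62.37863145465093 455 717
scene key 45 [-0.1407 -0.0352  0.0333] ((-141.26953125, -40.24626159667969), (7.5397725105285645, 34.58635711669922), 0.2352936565876007)
scene hood 280 [-0.1416  0.0418  0.0396] ((-141.57052612304688, 37.46778106689453), (47.69860076904297, 42.09015655517578), 0.41001656651496887)
wrist key 527 [-0.14   -0.0375  0.0321] ((-139.3836669921875, -40.98711395263672), (8.36302661895752, 34.1943473815918), 0.07241813093423843)
wrist hood 4996 [-0.1397  0.0384  0.0383] ((-139.3563232421875, 37.25080108642578), (48.369258880615234, 40.17512130737305), 0.3204589784145355)
```

View pics/both.png

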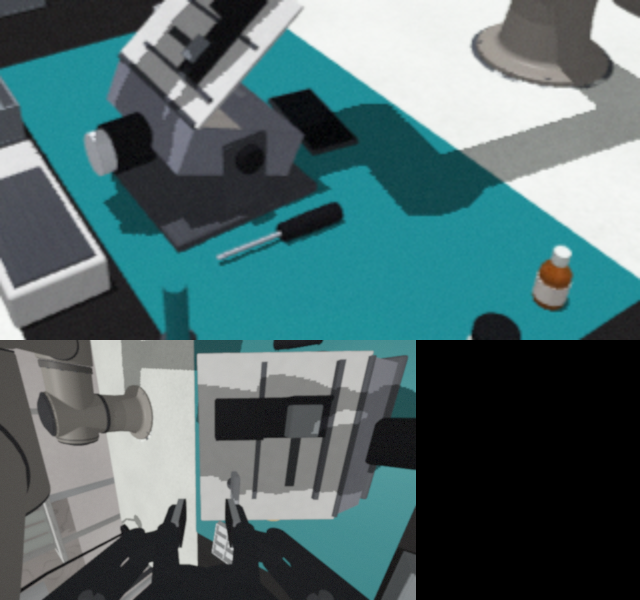

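The hatch is at 62.4°, the key is within 0.3° of square to the slope, and the hood is at +37 mm. The bystanders look undisturbed, and the tips are about 65 mm clear with zero force. I hand in.

```bash
python3 -c "
from bench import r,readout
print(r.close_job(), readout.sense()['clock'])"
```

```text
the job is handed in; nothing more can be done
the job is handed in; nothing more can be done
```

The hatch is open at 62° and stands there by itself, with the cover slid away and the key turned. The job was handed in at about 15.5 s of the 51 s allowed.

**What I did:**
1. I pressed the tab to its stop (14 N) and held it down while sliding the cover about 80 mm to its end stop.
2. I gripped the wing and turned it clockwise until it met its stop.
3. I swung the hatch up by the key, let go and backed the gripper away.

**Last checks:**
- **Hatch:** it measured 62.3° while held and 62.4° after release.
- **Key:** the wing lies within 0.3° of the hinge direction in both the scene and wrist views.
- **Cover:** the hood is centred at y ≈ +37 mm, against −45 mm at the start.
- **Contact:** the gripper reads about zero force, with its tips about 65 mm clear of the hatch.
- **Bystanders:** the phone, screwdriver and dropper look undisturbed in the last picture. The tape looked in place in an earlier one. I did not measure any of them, and I did not check the jar and screw tray closely.

**What did not go exactly to plan:**
- The last retreat stopped at about 70 mm of the 100 mm commanded, probably at the limit of the arm's reach, but still well clear.
- The key's measured y position ranged from −40 to −46 mm between views, against −45 mm nominal. It caused no trouble in the grip.

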